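# Pin the retaining bar of a sample-cylinder carrier

## Task

The retaining bar over the steel sample cylinder in the blue carrier is still pulled out: press it in firmly by its black knob until the rubber buffer is well squeezed, then take the linchpin out of the grey block and push it straight down through the socket and the bar until its head sits fully home, with its brass ring pointing out past the socket's free end. Then swing the ring down over the end of the socket until it snaps shut. Feel your way, for the bar's bridge does not stand exactly where it is marked; never lean on the bar or the pin with more than about 25 N, and leave the other things on the bench where they are.

Things in the scene. Friction and masses are not known exactly. Their poses are not given: they have to be found in the camera images.
- carrier: Fixed carrier for one steel sample cylinder: blue base plate 140 x 140 x 8 mm. Origin at the centre of its underside, z up, y along the retaining bar, +y towards the bar's knob. On it stands the bridge: foot, lug (40 mm wide, 83 mm high, y = 42 to 54 mm) and socket in one, for a steel bar 17.5 mm square with its axis 65 mm up. The cylinder lies along x under the bar.
- hole_mark (a point): Where the mouth of the pin's hole in the socket's top would be if the bridge stood in the middle of its foot slots (carrier x = 0, y = -63, z = 79 mm). The bridge is clamped up to 10 mm off it along x and up to 8 mm along y, different each time and not measured: feel or look for it. Height and direction are true.
- socket_mark (a point): Middle of the socket's free end with the bridge in mid slot (carrier x = 0, y = -76, z = 65 mm; off like hole_mark). The socket: tube 28 mm square, 36 mm long, post under its inner end only. 13 mm from the free end the pin's hole, 11.5 mm wide, goes down through top wall (5 mm), bar and bottom wall, 28 mm in all, mouths chamfered. Wedging the pin through takes 10 to 20 N.
- knob_mark (a point): Where the end face of the bar's black knob (27 mm across, 25 mm long) would be with the bridge in mid slot and the bar in line (carrier x = 0, y = 87.5, z = 65 mm). The real one is off by the bridge's unmeasured shift, and farther out by joint buffer + 0.0055 - joint bar. Press it along the carrier's -y; 10 to 15 N seat the bar well.
- buffer (a joint): Where the black rubber buffer ring (26 mm across, 10 mm thick) rides with the bar, in m: 0 = it has met the lug, grows as the bar is pulled out. It comes along with the bar's knob against about 2 N of friction.
- bar (a joint): How far the bar squeezes the rubber buffer, in m: 0 = not at all, 0.0055 = the bar's hole is in line with the socket's, 0.0095 = stop. Once the buffer has met the lug this takes 2.5 N of friction plus 0.9 N a mm. Let go, it creeps back to about 0.0027 and stays: the pin's taper can still enter and wedge it in. Below 0.001 the pin lands on solid bar.
- pin_block: Fixed grey metal block 52 x 84 x 46 mm on a 64 x 96 x 5 mm foot, origin at the centre of its underside, z up. The linchpin stands in its 13 mm hole, 44 mm deep, at x = 0, y = -20 mm; a small spare pin with a little ring, fixed, stands 30 mm high at y = +22 mm.
- linchpin: Loose steel linchpin, 120 g. Origin at the centre of the seating face under its head, z up. Below: 10 mm shank, 41 mm long, its last 12 mm tapering to a 3 mm tip. Above: collar 22 mm wide, cross barrel along x (33 mm long, top 15 mm up), red grip tab 10 mm thick (x), 18 mm wide (y), 15 to 43 mm up. The ring reaches to its -y side; in the socket let -y point along the carrier's -y.
- ring (a joint): Angle of the ring about the cross barrel (along the pin's x, 9 mm above the seating face), rad. 0: open, straight out to the pin's -y; grows as it swings down; 1.45: shut, hanging round the socket with its end at the pin's tip. A toggle spring holds it at both ends (about 2 N at the far end to start it); past 0.85 it snaps shut by itself.
- ring_far (a point): Middle of the ring's far end, 46 mm from its hinge axis. The ring is a loop of 4 mm brass wire, 42 mm wide outside (legs at the pin's x = +-19 mm).
- wash: Bystander: white wash bottle with red cap, 64 x 87 x 186 mm, origin under its base.
- meter: Bystander: grey hand flow meter lying flat, 121 x 67 x 30 mm, origin at the centre of its underside.
- gauge: Bystander: spare pressure gauge lying face up, 75 x 58 x 30 mm, origin on its underside.
- tape_roll: Bystander: roll of masking tape lying flat, 98 mm across, 25 mm high, origin at the centre of its underside.
- spanner: Bystander: steel spanner lying flat, 148 mm long, origin at the middle of its underside.
- vial_a: Bystander: small vial with red cap, 23 mm thick, 52 mm high, origin under its base.
- vial_b: Bystander: small vial with blue cap, 23 mm thick, 52 mm high, origin under its base.

How it is judged:
By the outcome, as a careful person would: the job done as asked, in the order asked, and still so for the second after the job is handed in, with the robot touching nothing.
It also fails if it takes over 72 s, if anything falls off the work surface, if the arm or the gripper's body presses on something with over 40 N, if the wrist force passes 120 N, or if a joint passes its speed limit or range.

## Robot

A 7-joint arm with a two-finger parallel gripper is mounted at the origin on a cart in front of the work surface, level with it; the furniture and walls round the work are solid. World frame = base frame: x ahead of the robot, y to its left, z up, the work surface at z = 0. Lengths are in m, angles in rad, forces in N, time in s.
With the tool pointing down it reaches from about 0.375 to 0.925 m from the base axis. Payload 3.1 kg.
Tool frame: the origin (TCP) lies between the finger pads; the fingertips stand 19 mm ahead of it and the grasp point (between the pads) is the TCP; z points along the fingers, y is the direction in which the jaws open and shut (so a half turn about z gives the same grasp; the last joint's range is limited). The gripper opens to 85 mm and grips with 20 to 120 N. Pads are 22 mm wide; open, the fingers measure 114 mm over their backs; the gripper's body (76 mm by 85 mm) begins 54 mm behind the grasp point. The pads swing forward as they close: fully open they stand 13 mm farther back than shut.
Start: joints at [-1.364, 0.383, 0.044, 1.598, -0.018, 1.161, -0.05], TCP at [0.195, 0.62, 0.25] pointing down, gripper open.
Joint ranges: [-2.61, 2.61], [-0.41, 2.15], [-1.48, 1.57], [0, 2.5], [-1.57, 4.71], [0.05, 1.97], [-2.85, 2.85]. Speed limits (rad/s): [2.79, 2.79, 3.14, 3.14, 3.14, 3.14, 3.14].

## Interface

Orientations are given as a unit quaternion [x, y, z, w].
In Python, from bench import move_ptp, movel, move_j, move_gripper, pause, inverse_kinematics, read_camera, camera_params, MotionError, sign_off, look_for, tip_of, read_time_s, read_qpos, read_joint_vel, read_effort, read_eef_pos, read_tcp_rot, read_ft_force, read_ft_torque, read_finger_gap gives the robot as it stands. Calls block until the motion is done:
- move_ptp(position, orientation): joint-space move of the TCP to a pose.
- movel(position, orientation=None, speed=0.15): straight line of the TCP; orientation=None keeps the orientation; speed is the mean speed in m/s.
- move_j(angles): joint-space move.
- move_gripper(opening, effort=None): finger opening in m; effort is the grip in N (None keeps the last); returns when the fingers have stopped.
- pause(seconds).
- inverse_kinematics(position, orientation): joint angles nearest the present ones, or None.
- read_camera(name): name is "scene" or "side" or "wrist"; returns the picture (480x640x3 uint8, red, green, blue); there is no depth.
- camera_params(name): a dict with "K" (3x3 intrinsics, pixels), "camera_from_world" (4x4, takes a point from world to camera coordinates). Camera axes: x right, y down, z forward; pixel columns grow to the right and rows downward; lengths in m; the calibration is good to about 2 mm. A picture is of the moment at which its call begins: read the wrist's pose just before it. camera_params takes no time and is no camera call; for the wrist camera it gives the pose at the moment of the call.
A pose or a line that the arm cannot do raises MotionError and nothing moves.
- sign_off(): hands the job in, once; it reports no verdict.
Trained networks look in the newest picture that a camera, given by its name, has taken for a name from the list of things; names that differ only in an ending like _2 or _b are one class to them, and where a whole thing is asked for, a point or a joint stands for the part that bears it (a point fixed in the world has none). Each returns a list of dicts, best first, with "confidence" (0 to 1); they miss things now and then, are a little off and sometimes report something else, mostly with a low value. They report only what shows in the picture. A call takes as long as a camera call.
- look_for(camera, name): "at" ([column, row] in pixels, amid what is visible of it).
- tip_of(camera, name): "at" ([column, row] in pixels: a listed point, or the origin of a listed thing).
Readings, each from a call of its own:
- read_time_s(): time.
- read_qpos(): joint angles.
- read_joint_vel(): joint speeds.
- read_effort(): joint torques, N m.
- read_eef_pos(): TCP position.
- read_tcp_rot(): TCP orientation.
- read_ft_force(): force on the tool from outside, world axes, zero at the start.
- read_ft_torque(): the same for the moment, N m.
- read_finger_gap(): finger opening in m.
Only numpy, scipy, OpenCV 4.12 (cv2) and the standard library are available. Lean on these libraries where they do the work, as an engineer would, in place of code of your own. Each camera call takes 0.05 s, during which the arm holds its last target. There are 200 camera calls.

## Working session

There is one attempt and no reset: what is moved stays moved. The work goes in short steps, each a Python script; the robot and the scene stay as the last script left them, time stands still between calls to the robot, and variables do not carry over. Pictures are saved under pics/ and viewed, about 8 in all and at most 12, crops included, and the job is handed in when it is done.

```bash
ls; mkdir -p pics; cat > h.py <<'E'
import numpy as np, cv2
from bench import *
from scipy.spatial.transform import Rotation as R
def snap(cam,fn=None):
    im=read_camera(cam)
    if fn: cv2.imwrite('pics/'+fn,im[:,:,::-1])
    return im
def ray(cam,px,P=None):
    P=P or camera_params(cam); K=np.array(P['K']);T=np.array(P['camera_from_world'])
    d=T[:3,:3].T@np.linalg.solve(K,[px[0],px[1],1]); o=-T[:3,:3].T@T[:3,3]
    return o,d/np.linalg.norm(d)
def onz(cam,px,z,P=None):
    o,d=ray(cam,px,P); return o+d*(z-o[2])/d[2]
def tri(rs):
    A=np.zeros((3,3));b=np.zeros(3)
    for o,d in rs:
        M=np.eye(3)-np.outer(d,d);A+=M;b+=M@o
    return np.linalg.solve(A,b)
def proj(cam,p,P=None):
    P=P or camera_params(cam); q=np.array(P['camera_from_world'])@np.r_[p,1]; q=np.array(P['K'])@q[:3]; return q[:2]/q[2]
E
python3 - <<'E'
from h import *
a=snap('scene','scene0.png');b=snap('side','side0.png');c=snap('wrist','wrist0.png')
for cam in('scene','side','wrist'):
    print(cam,np.round(camera_params(cam)['camera_from_world'],3).tolist(), np.round(camera_params(cam)['K'],0).tolist())
    for n in ['carrier','hole_mark','socket_mark','knob_mark','pin_block','linchpin','ring_far','wash','meter','gauge','tape_roll','spanner','vial_a','vial_b']:
        print(cam,n,[(np.round(d['at'],1).tolist(),round(d['confidence'],2)) for d in tip_of(cam,n)[:2]])
print(read_time_s())
E
```

```text
pics
scene [[-0.997, 0.075, 0.012, 0.576], [0.022, 0.436, -0.9, 0.15], [-0.073, -0.897, -0.436, 0.9], [0.0, 0.0, 0.0, 1.0]] [[545.0, 0.0, 317.0], [0.0, 545.0, 239.0], [0.0, 0.0, 1.0]]
scene carrier [([339.0, 323.6], 0.59)]
scene hole_mark [([343.9, 265.4], 0.73)]
scene socket_mark [([347.4, 265.5], 0.85), ([339.5, 323.2], 0.27)]
scene knob_mark [([331.8, 322.0], 0.74)]
scene pin_block [([285.5, 252.7], 0.57)]
scene linchpin [([286.1, 228.8], 0.71)]
scene ring_far [([279.2, 215.4], 0.46)]
scene wash [([279.4, 225.7], 0.94)]
scene meter [([245.5, 266.3], 0.82)]
scene gauge [([222.5, 352.5], 0.71)]
scene tape_roll [([362.8, 268.3], 0.58)]
scene spanner [([347.3, 266.1], 0.74), ([438.5, 372.9], 0.57)]
scene vial_a [([255.5, 236.0], 0.58), ([269.4, 235.7], 0.58)]
scene vial_b [([255.5, 236.0], 0.58), ([269.4, 235.7], 0.58)]
side [[-0.814, -0.58, -0.028, 0.36], [-0.21, 0.339, -0.917, 0.26], [0.542, -0.74, -0.398, 0.57], [0.0, 0.0, 0.0, 1.0]] [[526.0, 0.0, 318.0], [0.0, 526.0, 236.0], [0.0, 0.0, 1.0]]
side carrier [([289.8, 313.4], 0.56)]
side hole_mark [([315.8, 260.5], 0.93)]
side socket_
[... 246 characters left out ...]
230.1], 0.6)]
side gauge [([187.4, 297.3], 0.84)]
side tape_roll [([382.8, 279.9], 0.84), ([333.1, 245.8], 0.36)]
side spanner [([304.6, 382.4], 0.58)]
side vial_a [([333.9, 228.9], 0.6), ([343.2, 227.7], 0.4)]
side vial_b [([333.9, 228.9], 0.6), ([343.2, 227.7], 0.4)]
wrist [[0.299, 0.954, 0.001, -0.651], [0.918, -0.288, 0.274, -0.035], [0.262, -0.082, -0.962, 0.38], [0.0, 0.0, 0.0, 1.0]] [[415.0, 0.0, 322.0], [0.0, 415.0, 243.0], [0.0, 0.0, 1.0]]
wrist carrier []
wrist hole_mark []
wrist socket_mark []
wrist knob_mark []
wrist pin_block []
wrist linchpin []
wrist ring_far []
wrist wash []
wrist meter []
wrist gauge []
wrist tape_roll []
wrist spanner []
wrist vial_a []
wrist vial_b []
2.25
```

```bash
python3 - <<'E'
from h import *
S={'carrier':((339,323.6),(289.8,313.4)),'hole':((343.9,265.4),(315.8,260.5)),'socket':((347.4,265.5),(323.3,263.3)),'knob':((331.8,322),(240.9,296.4)),'block':((285.5,252.7),(332.4,244.9)),'pin':((286.1,228.8),(345.2,226))}
for n,(a,b) in S.items():
    r=[ray('scene',a),ray('side',b)];p=tri(r);print(n,p.round(4),[np.round(np.linalg.norm(np.cross(p-o,d)),4) for o,d in r])
for n,a in {'carrier':(339,323.6),'block':(285.5,252.7)}.items(): print(n,onz('scene',a,0))
for c in('scene','side'):print(ray(c,(0,0))[0])
a=cv2.imread('pics/scene0.png');b=cv2.imread('pics/side0.png')
cv2.imwrite('pics/v1.png',cv2.resize(a[140:400,160:500],None,fx=2.3,fy=2.3,interpolation=cv2.INTER_CUBIC))
cv2.imwrite('pics/v2.png',cv2.resize(b[140:400,160:500],None,fx=2.3,fy=2.3,interpolation=cv2.INTER_CUBIC))
E
```

```text
carrier [ 0.5378 -0.0522 -0.0028] [np.float64(0.001), np.float64(0.001)]
hole [ 0.5248 -0.1141  0.0747] [np.float64(0.0001), np.float64(0.0001)]
socket [ 0.5171 -0.1255  0.0673] [np.float64(0.0008), np.float64(0.0008)]
knob [0.5605 0.0374 0.065 ] [np.float64(0.0008), np.float64(0.0008)]
block [ 0.6213 -0.3056  0.0051] [np.float64(0.0017), np.float64(0.0017)]
pin [ 0.6184 -0.3531  0.0352] [np.float64(0.0004), np.float64(0.0004)]
carrier [ 0.53821843 -0.04998372  0.        ]
block [ 0.6211411  -0.31165957  0.        ]
[0.63680127 0.69858184 0.52080371]
[0.03890405 0.54288809 0.47510654]
```

View pics/v1.png

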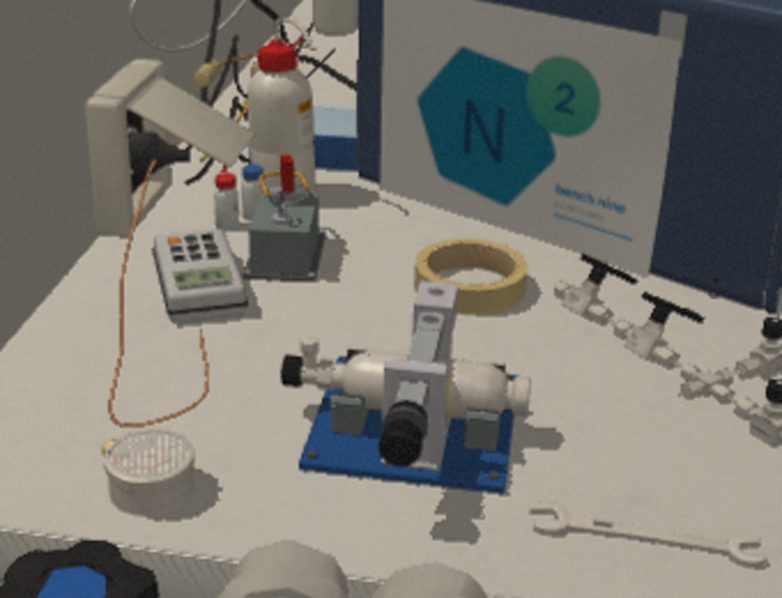

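View pics/v2.png

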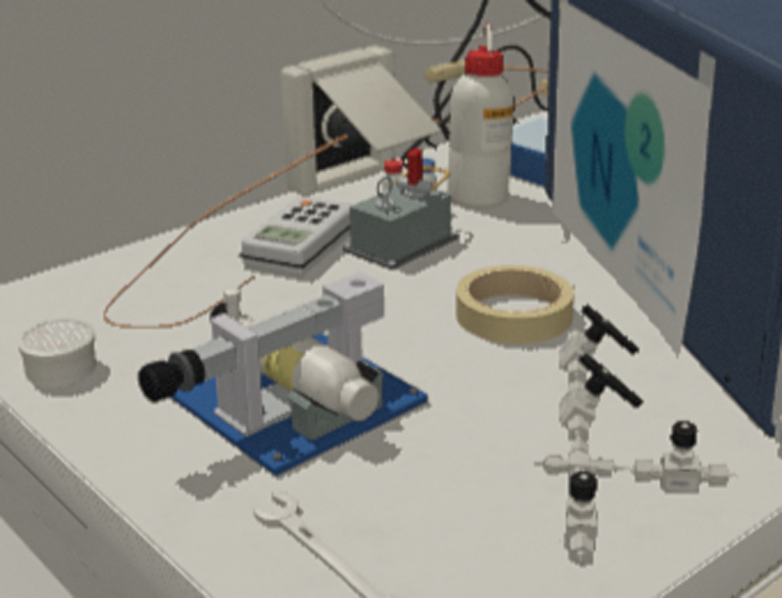

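```bash
cat >> h.py <<'E'
def down(yaw):  # tool z down, tool y (jaw axis) at angle yaw+90deg.. tool x along (cos yaw, sin yaw)
    c,s=np.cos(yaw),np.sin(yaw)
    return R.from_matrix(np.array([[c,s,0],[s,-c,0],[0,0,-1]]))
E
python3 - <<'E'
from h import *
q=read_tcp_rot();p=np.array(read_eef_pos());print(q,p,read_finger_gap());M=R.from_quat(q).as_matrix();print(M.round(3))
P=camera_params('wrist');T=np.array(P['camera_from_world']);o=-T[:3,:3].T@T[:3,3]
print('cam in tool',M.T@(o-p),'cam axes in tool',(M.T@T[:3,:3].T).round(3))
yaw0=np.arctan2(M[1,0],M[0,0]);print(yaw0)
for y in np.arange(-3.1,3.2,0.4):
    for n,xy in (('car',(.50,-.14,.2)),('blk',(.6,-.34,.2))):
        j=inverse_kinematics(list(xy),list(down(y).as_quat()));print(n,round(y,2),None if j is None else np.round(j,2).tolist())
E
```

```text
[ 1.51806555e-01  9.88410223e-01 -1.31120325e-05 -2.89725947e-05] [0.19503346 0.62004262 0.25025564] 0.08505271683163844
[[-0.954  0.3   -0.   ]
 [ 0.3    0.954 -0.   ]
 [ 0.    -0.    -1.   ]]
cam in tool [ 0.07120595  0.00031594 -0.12516472] cam axes in tool [[ 0.001 -0.962 -0.274]
 [ 1.     0.001  0.001]
 [-0.001 -0.274  0.962]]
2.8368011416886967
car -3.1 [-0.64, 0.28, 0.96, 1.99, -0.27, 1.0, 2.06]
blk -3.1 [-0.22, 0.72, 1.02, 1.57, -0.65, 1.22, 2.53]
car -2.7 [-0.7, 0.3, 1.03, 1.99, -0.31, 1.01, 2.5]
blk -2.7 [0.89, 0.58, -0.61, 1.51, 0.35, 1.16, 2.23]
car -2.3 [-0.6, 0.27, 0.91, 1.99, -0.25, 1.0, 2.84]
blk -2.3 [1.14, 0.74, -1.04, 1.5, 0.65, 1.28, 2.44]
car -1.9 [-0.9, 0.57, 1.39, 2.0, -0.63, 1.12, -2.7]
blk -1.9 [-0.34, 0.98, 1.37, 1.58, -0.97, 1.4, -2.35]
car -1.5 [-0.9, 0.57, 1.39, 2.0, -0.63, 1.12, -2.3]
blk -1.5 [-0.34, 0.98, 1.37, 1.58, -0.97, 1.4, -1.95]
car -1.1 [-0.9, 0.57, 1.39, 2.0, -0.63, 1.12, -1.9]
blk -1.1 [-0.34, 0.98, 1.37, 1.58, -0.97, 1.4, -1.55]
car -0.7 [-0.9, 0.57, 1.39, 2.0, -0.63, 1.12, -1.5]
blk -0.7 [-0.28, 0.8, 1.15, 1.57, -0.76, 1.27, -1.28]
car -0.3
[... 232 characters left out ...]
.99, -0.3, 1.01, -0.59]
blk 0.5 [-0.1, 0.62, 0.79, 1.57, -0.47, 1.16, -0.28]
car 0.9 [-0.69, 0.3, 1.02, 1.99, -0.3, 1.01, -0.19]
blk 0.9 [-0.25, 0.76, 1.08, 1.57, -0.69, 1.24, 0.28]
car 1.3 [-0.69, 0.3, 1.03, 1.99, -0.31, 1.01, 0.21]
blk 1.3 [-0.22, 0.72, 1.01, 1.57, -0.63, 1.21, 0.64]
car 1.7 [-0.69, 0.3, 1.03, 1.99, -0.31, 1.01, 0.61]
blk 1.7 [-0.23, 0.73, 1.03, 1.57, -0.65, 1.22, 1.05]
car 2.1 [-0.69, 0.3, 1.03, 1.99, -0.31, 1.01, 1.01]
blk 2.1 [-0.07, 0.6, 0.75, 1.56, -0.44, 1.15, 1.3]
car 2.5 [-0.65, 0.28, 0.97, 1.99, -0.28, 1.0, 1.39]
blk 2.5 [0.0, 0.57, 0.64, 1.56, -0.36, 1.13, 1.65]
car 2.9 [-0.64, 0.28, 0.96, 1.99, -0.27, 1.0, 1.78]
blk 2.9 [0.0, 0.57, 0.63, 1.56, -0.36, 1.13, 2.05]
```

```bash
python3 - <<'E'
from h import *
q=list(down(1.34).as_quat())
move_ptp([.535,-.07,.22],q)
P=camera_params('wrist');a=snap('wrist','w1.png')
for n in ['carrier','hole_mark','socket_mark','knob_mark','buffer','bar']:
    for f in (tip_of,look_for):
        r=f('wrist',n)[:2]
        print(n,f.__name__,[(np.round(d['at'],1).tolist(),round(d['confidence'],2)) for d in r])
np.save('P1.npy',P,allow_pickle=True)
move_ptp([.618,-.33,.22],q)
P=camera_params('wrist');b=snap('wrist','w2.png')
for n in ['pin_block','linchpin','ring_far','ring']:
    for f in (tip_of,look_for):
        r=f('wrist',n)[:2]
        print(n,f.__name__,[(np.round(d['at'],1).tolist(),round(d['confidence'],2)) for d in r])
np.save('P2.npy',P,allow_pickle=True)
print(read_time_s(),read_ft_force())
E
```

```text
carrier call [([317.3, 187.9], 0.92), ([317.7, 306.6], 0.32)]
carrier call [([315.6, 180.3], 0.72)]
hole_mark call [([312.3, 294.5], 0.56)]
hole_mark call [([312.3, 179.3], 0.84), ([293.9, 385.8], 0.55)]
socket_mark call [([317.1, 305.6], 0.67)]
socket_mark call [([318.8, 177.8], 0.65)]
knob_mark call [([321.1, 60.6], 0.97)]
knob_mark call [([315.3, 177.6], 0.69)]Traceback (most recent call last):
  File "<stdin>", line 7, in <module>
ValueError: it knows: carrier, gauge, hole_mark, knob_mark, linchpin, meter, pin_block, ring_far, socket_mark, spanner, tape_roll, vial, wash
```

View pics/w1.png

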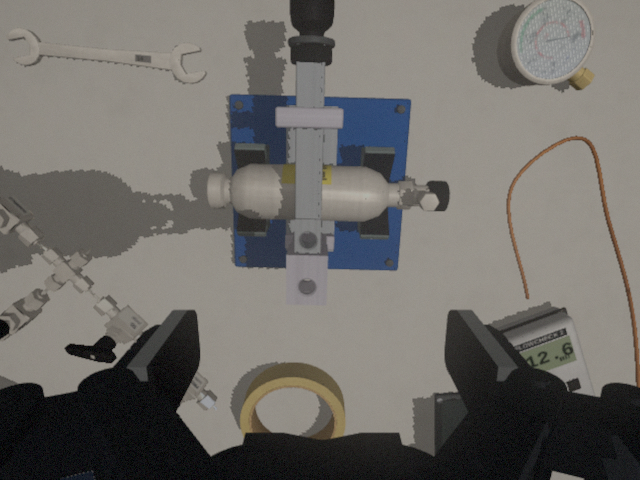

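```bash
python3 - <<'E'
from h import *
im=cv2.imread('pics/w1.png');P=camera_params('wrist');np.save('P1.npy',P,allow_pickle=True)
hsv=cv2.cvtColor(im,cv2.COLOR_BGR2HSV)
m=((hsv[:,:,0]>100)&(hsv[:,:,0]<125)&(hsv[:,:,1]>150)).astype(np.uint8);m[300:]=0
c=max(cv2.findContours(m,0,1)[0],key=cv2.contourArea)
h=cv2.approxPolyDP(cv2.convexHull(c),6,True)[:,0];print(h.tolist())
w=np.array([onz('wrist',p,.008,P)[:2] for p in h]);print(w.round(4))
print(cv2.minAreaRect((w*1e4).astype(np.float32)))
g=cv2.cvtColor(im,cv2.COLOR_BGR2GRAY);s=g[270:306,285:330];
mm=(s<130).astype(np.uint8);n,l,st,ce=cv2.connectedComponentsWithStats(mm);print(st,ce+[285,270])
print('hole',onz('wrist',(307,287),.079,P),onz('wrist',(308,239),.07375,P))
big=cv2.resize(im[0:310,250:380],None,fx=2.5,fy=2.5,interpolation=cv2.INTER_CUBIC)[:,:]
q=list(down(1.34).as_quat())
move_ptp([.618,-.33,.22],q)
P=camera_params('wrist');b=snap('wrist','w2.png');np.save('P2.npy',P,allow_pickle=True)
for n in ['pin_block','linchpin','ring_far']:
    r=tip_of('wrist',n)[:2]
    print(n,[(np.round(d['at'],1).tolist(),round(d['confidence'],2)) for d in r])
print(read_time_s(),read_ft_force())
E
```

```text
[[383, 128]]
[[ 0.5954 -0.0147]]
((5954.236328125, -147.28292846679688), (0.0, 0.0), 0.0)
[[   0    0   45   36 1331]
 [  12    8   20   19  289]] [[307.08940646 287.67242675]
 [306.58823529 286.70588235]]
hole [ 0.51504345 -0.10355739  0.079     ] [ 0.52330244 -0.07183295  0.07375   ]
pin_block [([325.9, 200.1], 0.63)]
linchpin [([331.5, 236.1], 0.9)]
ring_far [([351.9, 293.8], 0.86)]
6.675 [ 0.42015497 -0.10279106  0.70087877]
```

View pics/w2.png

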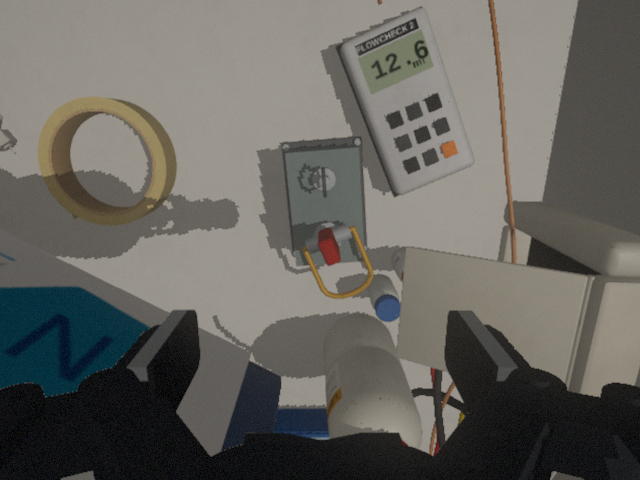

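```bash
python3 - <<'E'
from h import *
im=cv2.imread('pics/w1.png').astype(int);P=np.load('P1.npy',allow_pickle=True).item()
m=((im[:,:,0]>im[:,:,2]*2+20)).astype(np.uint8);m[275:]=0;m[:,:215]=0;m[:,425:]=0;m[:90]=0
m=cv2.morphologyEx(m,cv2.MORPH_OPEN,np.ones((3,3),np.uint8))
pts=np.argwhere(m)[:,::-1];h=cv2.approxPolyDP(cv2.convexHull(pts.astype(np.int32)),6,True)[:,0];print(h.tolist())
w=np.array([onz('wrist',p,.008,P)[:2] for p in h]);print(w.round(4));
(c,s,a)=cv2.minAreaRect((w*1e4).astype(np.float32));print('carrier',np.array(c)/1e4,s,a)
g=im.mean(2)
# bar edges: columns per row
for v in (70,80,90,140,150,210,280,295):
    r=g[v,270:350];d=np.diff(r);i=np.argsort(-abs(d))[:4];print(v,sorted((270+k,int(d[k])) for k in i))
col=g[0:120,311];print('knob col',[int(x) for x in col[20:120:2]])
im=cv2.imread('pics/w2.png').astype(int);P=np.load('P2.npy',allow_pickle=True).item()
b,gg,r=im[:,:,0],im[:,:,1],im[:,:,2]
m=((r>120)&(gg<70)&(b<80)).astype(np.uint8);m[:200]=0;m[280:]=0;m[:,:300]=0;m[:,360:]=0
n,l,st,ce=cv2.connectedComponentsWithStats(m);k=1+np.argmax(st[1:,4]);print('red',st[k],ce[k]);print(cv2.minAreaRect(np.argwhere(l==k)[:,::-1].astype(np.float32)))
m=((r>150)&(b<90)&(gg>90)).astype(np.uint8);m[:225]=0;m[305:]=0;m[:,:290]=0;m[:,380:]=0
pts=np.argwhere(m)[:,::-1];rect=cv2.minAreaRect(pts.astype(np.float32));print('ring',len(pts),rect)
for zs in (.046,.051):
    bx=np.array([onz('wrist',p,zs+.009,P) for p in cv2.boxPoints(rect)]);print(bx.round(4).tolist())
    print('red top',onz('wrist',ce[k],zs+.04,P),'orig',onz('wrist',(331.5,236.1),zs,P),'far',onz('wrist',(351.9,293.8),zs+.009,P))
print('wash',onz('scene',(279.4,225.7),0),onz('side',(369.3,226.8),0), 'tape', onz('scene',(362.8,268.3),0))
E
```

```text
Traceback (most recent call last):
cv2.error: OpenCV(4.12.0) /io/opencv/modules/imgproc/src/approx.cpp:690: error: (-215:Assertion failed) npoints >= 0 && (depth == CV_32S || depth == CV_32F) in function 'approxPolyDP'
```

```bash
cat > a.py <<'E'
from h import *
im=cv2.imread('pics/w1.png').astype(int);P=np.load('P1.npy',allow_pickle=True).item()
print('blue px',im[150,260],im[260,250],im[110,250])
m=((im[:,:,0]>im[:,:,2]+45)).astype(np.uint8);m[275:]=0;m[:,:215]=0;m[:,425:]=0;m[:90]=0
m=cv2.morphologyEx(m,cv2.MORPH_OPEN,np.ones((3,3),np.uint8))
pts=np.ascontiguousarray(np.argwhere(m)[:,::-1]).astype(np.int32);print(len(pts));h=cv2.approxPolyDP(cv2.convexHull(pts),6,True)[:,0];print(h.tolist())
w=np.array([onz('wrist',p,.008,P)[:2] for p in h]);print(w.round(4));
(c,s,a)=cv2.minAreaRect((w*1e4).astype(np.float32));print('carrier',np.array(c)/1e4,s,a)
g=im.mean(2)
for v in (70,80,90,140,150,210,280,295):
    r=g[v,270:350];d=np.diff(r);i=np.argsort(-abs(d))[:4];print(v,sorted((int(270+k),int(d[k])) for k in i))
print('knob col',[int(x) for x in g[20:120:2,311]])
im=cv2.imread('pics/w2.png').astype(int);P=np.load('P2.npy',allow_pickle=True).item()
b,gg,r=im[:,:,0],im[:,:,1],im[:,:,2]
m=((r>120)&(gg<70)&(b<80)).astype(np.uint8);m[:200]=0;m[280:]=0;m[:,:300]=0;m[:,360:]=0
n,l,st,ce=cv2.connectedComponentsWithStats(m);k=1+np.argmax(st[1:,4]);print('red',st[k],ce[k]);print(cv2.minAreaRect(np.argwhere(l==k)[:,::-1].astype(np.float32)))
m=((r>150)&(b<90)&(gg>90)).astype(np.uint8);m[:225]=0;m[305:]=0;m[:,:290]=0;m[:,380:]=0
pts=np.argwhere(m)[:,::-1];rect=cv2.minAreaRect(pts.astype(np.float32));print('ring',len(pts),rect)
for zs in (.046,.051):
    bx=np.array([onz('wrist',p,zs+.009,P) for p in cv2.boxPoints(rect)]);print(bx.round(4).tolist())
    print('red top',onz('wrist',ce[k],zs+.04,P),'orig',onz('wrist',(331.5,236.1),zs,P),'far',onz('wrist',(351.9,293.8),zs+.009,P))
print('wash',onz('scene',(279.4,225.7),0),onz('side',(369.3,226.8),0), 'tape', onz('scene',(362.8,268.3),0))
E
python3 a.py
```

```text
blue px [62 64 64] [71 59 54] [107  70  48]
6887
[[409, 100], [393, 269], [237, 265], [232, 95]]
[[ 0.6188  0.0011]
 [ 0.5818 -0.1315]
 [ 0.4522 -0.0975]
 [ 0.4873  0.0356]]
carrier [ 0.53549883 -0.04819182] (1378.4306640625, 1359.3958740234375) 75.22300720214844
70 [(282, 22), (294, -13), (295, -15), (325, 12)]
80 [(282, 35), (295, -18), (296, 14), (324, 18)]
90 [(282, 35), (294, -15), (320, -21), (324, 14)]
140 [(286, 25), (322, -27), (324, 27), (337, -24)]
150 [(285, 18), (287, 19), (288, 18), (336, -24)]
210 [(277, -23), (278, -19), (294, 19), (295, 22)]
280 [(301, -14), (303, 16), (309, -14), (311, 16)]
295 [(311, 6), (312, 6), (327, 4), (334, 5)]
knob col [38, 41, 37, 39, 41, 39, 47, 49, 71, 74, 78, 55, 41, 44, 41, 48, 41, 37, 43, 47, 43, 103, 129, 127, 127, 127, 128, 128, 127, 129, 125, 125, 127, 128, 131, 127, 127, 125, 124, 126, 127, 125, 127, 125, 127, 143, 143, 146, 148, 145]
red [321 240  18  24 241] [329.7593361  251.73029046]
((329.8534851074219, 251.99139404296875), (22.1907901763916, 11.29235553741455), 66.80140686035156)
ring 149 ((339.21527099609375, 260.9007568359375), (46.06513595581055, 55.35017395019531), 62.949398040771484)
[[0.6, -0.344, 0.055], [0.639, -0.3337, 0.055], [0.6476, -0.3677, 0.055], [0.6077, -0.379, 0.055]]
red top [ 0.620044   -0.33798241  0.086     ] orig [ 0.62197741 -0.33849251  0.046     ] far [ 0.62738979 -0.3833645   0.055     ]
[[0.6006, -0.3426, 0.06], [0.6389, -0.3324, 0.06], [0.6474, -0.3658, 0.06], [0.6081, -0.3769, 0.06]]
red top [ 0.62029641 -0.33647118  0.091     ] orig [ 0.62216373 -0.33717491  0.051     ] far [ 0.62748857 -0.38123237  0.06      ]
wash [ 0.63211237 -0.44814568  0.        ] [ 6.13510017e-01 -4.49390013e-01 -5.55111512e-17] tape [ 0.4701238  -0.23641316  0.        ]
```

```bash
cat >> h.py <<'E'
C=np.array([.5355,-.0482]);CY=-.258;X=np.array([np.cos(CY),np.sin(CY)]);Y=np.array([-np.sin(CY),np.cos(CY)])
QC=list(down(np.pi/2+CY).as_quat())
def W(x,y,z): return list(np.r_[C+x*X+y*Y,z])
def cxy(p): d=np.array(p)[:2]-C; return np.array([d@X,d@Y])
E
cat > b.py <<'E'
from h import *
for n,a,b in (('flap1',(268.7,195.7),(350,197.8)),('flap2',(260,211.7),(327.4,209.6))):
    print(n,tri([ray('scene',a),ray('side',b)]).round(3))
print(read_time_s())
move_gripper(0.0,40)
move_ptp(W(-.0057,.165,.15),QC)
movel(W(-.0057,.165,.070),speed=.15)
f0=np.array(read_ft_force());print(f0,read_time_s())
y=.165;log=[]
P=camera_params('wrist');snap('wrist','w3.png');np.save('P3.npy',P,allow_pickle=True)
f=0
while y>.075:
    st=.004 if f<1 else (.002 if f<4 else (.001 if f<9 else .0005))
    if y>.140: st=.006
    y-=st
    movel(W(-.0057,y,.070),speed=.04)
    F=np.array(read_ft_force())-f0; f=F[:2]@Y
    log.append((round(y,4),round(cxy(read_eef_pos())[1],4),round(f,1),round(F[2],1)))
    if f>12.5: break
print(log);print(read_time_s())
E
python3 b.py
```

```text
flap1 [ 0.654 -0.431  0.076]
flap2 [ 0.672 -0.365  0.065]
6.675
[ 1.18839444 -0.15052581  0.38729571] 9.775
[(0.159, np.float64(0.1586), np.float64(-0.1), np.float64(0.1)), (0.153, np.float64(0.1524), np.float64(0.1), np.float64(0.2)), (0.147, np.float64(0.1464), np.float64(0.3), np.float64(-0.6)), (0.141, np.float64(0.1404), np.float64(-0.7), np.float64(-0.2)), (0.135, np.float64(0.1348), np.float64(0.2), np.float64(0.1)), (0.131, np.float64(0.1311), np.float64(1.4), np.float64(-0.4)), (0.129, np.float64(0.1291), np.float64(1.4), np.float64(0.9)), (0.127, np.float64(0.1268), np.float64(1.9), np.float64(0.7)), (0.125, np.float64(0.1246), np.float64(1.1), np.float64(0.7)), (0.123, np.float64(0.1226), np.float64(0.8), np.float64(0.8)), (0.119, np.float64(0.1182), np.float64(2.0), np.float64(-0.2)), (0.117, np.float64(0.1166), np.float64(2.0), np.float64(-0.0)), (0.115, np.float64(0.1147), np.float64(0.9), np.float64(0.6)), (0.111, np.float64(0.1103), np.float64(0.2), np.float64(1.0)), (0.107, np.float64(0.1072), np.float64(3.0), np.float64(1.2)), (0.105, np.float64(0.1061), np.float64(
[... 474 characters left out ...]
loat64(0.1012), np.float64(8.7), np.float64(4.2)), (0.096, np.float64(0.1006), np.float64(10.2), np.float64(3.4)), (0.0955, np.float64(0.1004), np.float64(9.4), np.float64(5.0)), (0.095, np.float64(0.1001), np.float64(10.0), np.float64(3.8)), (0.0945, np.float64(0.0998), np.float64(10.2), np.float64(5.0)), (0.094, np.float64(0.0995), np.float64(9.6), np.float64(4.7)), (0.0935, np.float64(0.0993), np.float64(11.9), np.float64(4.0)), (0.093, np.float64(0.0992), np.float64(11.4), np.float64(4.3)), (0.0925, np.float64(0.0992), np.float64(11.9), np.float64(4.8)), (0.092, np.float64(0.0991), np.float64(11.4), np.float64(4.7)), (0.0915, np.float64(0.0991), np.float64(12.9), np.float64(5.0))]
18.575
```

```bash
cat > c.py <<'E'
from h import *
movel(W(-.0057,.125,.090),speed=.15)
movel(W(-.0057,.10,.16),speed=.25)
move_ptp(W(-.006,-.11,.16),QC)
P=camera_params('wrist');snap('wrist','w4.png');np.save('P4.npy',P,allow_pickle=True)
r=tip_of('wrist','hole_mark')[:2];print(r)
move_gripper(.035,80)
q=list(down(1.776).as_quat())
move_ptp([.622,-.335,.16],q)
P=camera_params('wrist');snap('wrist','w5.png');np.save('P5.npy',P,allow_pickle=True)
r=tip_of('wrist','linchpin')[:2];print(r);
if r: print([onz('wrist',d['at'],.051,P) for d in r])
r=tip_of('wrist','ring_far')[:2]
if r: print(r,[onz('wrist',d['at'],.06,P) for d in r])
print(read_time_s(),read_ft_force())
a=cv2.imread('pics/w4.png');b=cv2.imread('pics/w5.png')
cv2.imwrite('pics/v4.png',np.hstack([a[80:480,160:480],b[80:480,160:480]]))
E
python3 c.py
```

```text
[{'at': [337.2, 174.3], 'confidence': 0.85}]
[{'at': [322.1, 252.3], 'confidence': 0.68}]
[array([ 0.62094364, -0.33546612,  0.051     ])]
[{'at': [317.1, 330.2], 'confidence': 0.75}] [array([ 0.62741335, -0.38108196,  0.06      ])]
21.8417 [-0.31740239 -0.1798671  -0.25318134]
```

View pics/v4.png

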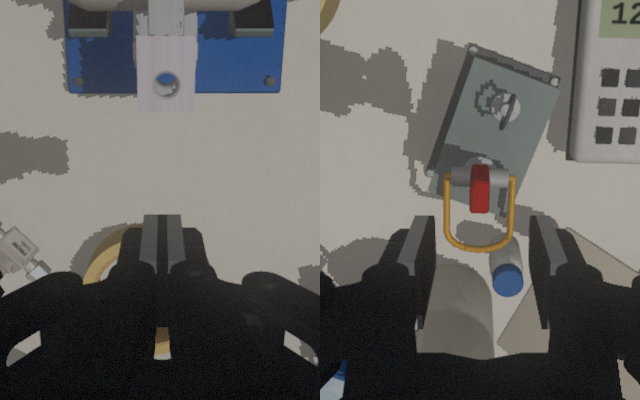

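```bash
cat > d.py <<'E'
from h import *
P=np.load('P4.npy',allow_pickle=True).item();hp=onz('wrist',(326,163.5),.079,P);print('hole',hp,cxy(hp))
movel([.621,-.336,.088],speed=.12)
F=read_ft_force();print('pre',F)
move_gripper(0.0,80);print('gap',read_finger_gap(),read_ft_force())
movel([.621,-.336,.15],speed=.12);print('lift',read_finger_gap(),read_ft_force())
q=QC
x,y=cxy(hp)
move_ptp(W(x,y+.01,.185),QC)
Pp=np.array(read_eef_pos());print(Pp)
snap('scene','s1.png');r1=tip_of('scene','linchpin');f1=tip_of('scene','ring_far')
snap('side','s2.png');r2=tip_of('side','linchpin');f2=tip_of('side','ring_far')
for n,a,b in(('pin',r1,r2),('far',f1,f2)):
    print(n,[(np.round(d['at'],1),d['confidence']) for d in a[:2]],[(np.round(d['at'],1),d['confidence']) for d in b[:2]])
    if a and b:
        p=tri([ray('scene',a[0]['at']),ray('side',b[0]['at'])]);print(p,'rel carrier',cxy(p)-cxy(Pp),p[2]-Pp[2])
print(read_time_s())
a=cv2.imread('pics/s1.png');b=cv2.imread('pics/s2.png')
cv2.imwrite('pics/v5.png',np.hstack([cv2.resize(a[150:330,270:420],None,fx=2.6,fy=2.6),cv2.resize(b[150:330,240:390],None,fx=2.6,fy=2.6)]))
E
python3 d.py
```

```text
hole [ 0.51542112 -0.10090923  0.079     ] [-0.00596569 -0.05608774]
pre [-0.16633153  0.04281946  0.01211861]
gap 0.008143542036657556 [-1.01620439 -0.11624702  4.06455088]
lift 0.007970575451628048 [-0.3614461   0.40315779 -1.78139998]
[ 0.51848397 -0.09220019  0.18520594]
pin [(array([349.9, 235.9]), 0.9), (array([285.6, 251.3]), 0.73)] [(array([311.8, 232. ]), 0.88), (array([315.6, 263. ]), 0.48)]
[ 0.51888494 -0.09796257  0.13672374] rel carrier [ 0.00185796 -0.00546935] -0.04848219681935759
far [(array([354.1, 218. ]), 0.4)] [(array([238.8, 297.8]), 0.65)]
[0.51682957 0.0727775  0.17347192] rel carrier [-0.04369325  0.15909517] -0.011734015443402634
24.95
```

View pics/v5.png

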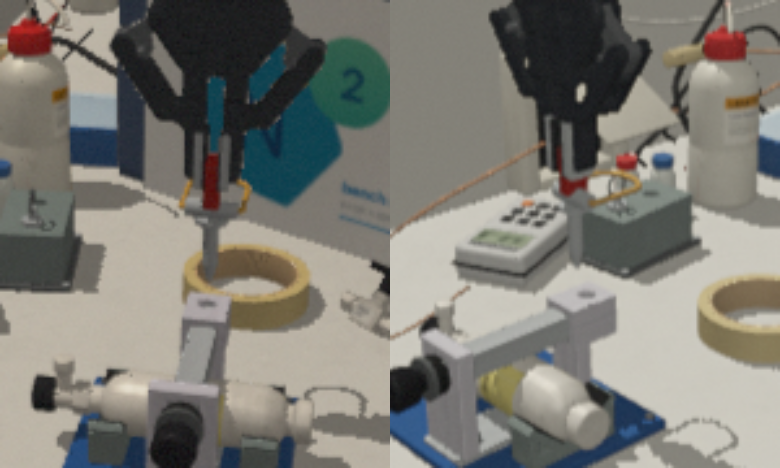

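```bash
python3 - <<'E'
from h import *
def T(a,b):
    a=(a[0]/2.6+270,a[1]/2.6+150);b=((b[0]-390)/2.6+240,b[1]/2.6+150);return tri([ray('scene',a),ray('side',b)])
t=T((210,278),(576,262));h=T((207,301),(588,293));k=T((212,206),(574,197))
for n,p in(('tip',t),('hole',h),('collar mid',k)): print(n,p.round(4),cxy(p).round(4))
print(cxy(read_eef_pos()),read_eef_pos())
E
```

```text
tip [ 0.517  -0.0922  0.1031] [-0.0066 -0.0473]
hole [ 0.5164 -0.1038  0.0781] [-0.0043 -0.0587]
collar mid [ 0.5173 -0.0937  0.1502] [-0.006  -0.0487]
[-0.00529842 -0.047149  ] [ 0.51834701 -0.09243659  0.18516265]
```

```bash
cat > e.py <<'E'
from h import *
x,y=-.0045,-.0573
movel(W(x,y,.172),QC,speed=.1)
f0=np.array(read_ft_force());z=.172;log=[];hit=0
while z>.100:
    z-=.003 if z>.150 else .002
    movel(W(x,y,z),QC,speed=.06)
    F=np.array(read_ft_force())-f0;fx,fy=F[:2]@X,F[:2]@Y;p=np.array(read_eef_pos());c=cxy(p)
    log.append([round(float(v),4) for v in (z,p[2])]+[round(float(v)*1e3,1) for v in c]+[round(float(v),1) for v in (fx,fy,F[2])])
    if F[2]>21: break
    if p[2]>.157 and F[2]>6: break     # landed on top, not in the hole
    if abs(fx)>2.5: x+=.0005*np.sign(fx)
    if abs(fy)>2.5: y+=.0005*np.sign(fy)
for l in log: print(*l)
print(read_time_s(),read_finger_gap())
E
python3 e.py
```

```text
0.169 0.169 -4.5 -56.9 -0.5 -0.1 -0.8
0.166 0.1658 -4.7 -57.1 -0.9 -1.5 -0.6
0.163 0.1628 -4.7 -57.3 0.1 -1.9 -0.6
0.16 0.1598 -4.7 -57.3 -0.0 -1.1 -0.3
0.157 0.1574 -3.9 -57.6 -0.9 -1.8 3.1
0.154 0.1553 -3.2 -58.0 -1.7 -2.1 8.0
0.151 0.1534 -2.5 -58.4 -2.6 -2.9 12.9
0.148 0.1516 -2.0 -59.2 -3.2 -3.0 19.4
0.146 0.1462 -4.8 -56.5 1.3 1.1 1.1
0.144 0.1443 -4.7 -57.3 0.2 2.5 4.4
0.142 0.1413 -5.7 -57.0 1.7 2.5 -1.7
0.14 0.1397 -5.6 -57.0 2.3 2.7 -0.1
0.138 0.1379 -5.5 -56.9 2.1 1.8 0.4
0.136 0.136 -5.4 -56.9 1.4 1.6 1.5
0.134 0.1339 -5.4 -56.8 1.6 2.1 0.5
0.132 0.1319 -5.5 -56.8 2.3 1.6 0.0
0.13 0.1299 -5.5 -56.7 2.1 1.2 1.0
0.128 0.1279 -5.5 -56.7 2.4 1.9 1.2
0.126 0.1259 -5.5 -56.7 1.7 2.0 0.5
0.124 0.1239 -5.5 -56.7 1.1 2.1 0.2
0.122 0.1219 -5.5 -56.7 2.4 2.3 1.4
0.12 0.121 -4.9 -57.5 1.1 1.8 7.7
0.118 0.1202 -4.2 -58.4 -1.7 -0.4 14.4
0.116 0.1193 -3.6 -59.3 -2.1 -1.6 22.2
31.275 0.007601847330862701
```

```bash
cat > f.py <<'E'
from h import *
movel(W(-.0055,-.0567,.1205),QC,speed=.06);print(read_ft_force())
move_gripper(.03)
movel(W(-.0055,-.0567,.19),QC,speed=.2)
move_ptp(W(-.0055,-.06,.20),QC)
move_gripper(0.0,40)
P=camera_params('wrist');np.save('P6.npy',P,allow_pickle=True);snap('wrist','w6.png');r=[tip_of('wrist',n)[:1] for n in('linchpin','ring_far')];print(r)
if r[0]:p=onz('wrist',r[0][0]['at'],.079,P);print(cxy(p))
if r[1]:p=onz('wrist',r[1][0]['at'],.088,P);print(cxy(p))
snap('side','s3.png');print(tip_of('side','ring_far'),tip_of('side','linchpin'));print(proj('side',W(-.0055,-.0567,.079)))
print(read_time_s())
a=cv2.imread('pics/w6.png');b=cv2.imread('pics/s3.png')
cv2.imwrite('pics/v6.png',np.hstack([a[60:420,170:490],cv2.resize(b[190:310,250:410],None,fx=3,fy=3)]))
E
python3 f.py
```

```text
[2.02726812 0.85816118 6.17263282]
[[{'at': [323.9, 237.6], 'confidence': 0.6}], [{'at': [572.5, 329.8], 'confidence': 0.3}]]
[-0.00602714 -0.05664794]
[ 0.1508534  -0.11425398]
[{'at': [334.1, 248.6], 'confidence': 0.6}] [{'at': [315.0, 262.9], 'confidence': 0.89}]
[315.8230715  262.16652477]
33.3167
```

View pics/v6.png

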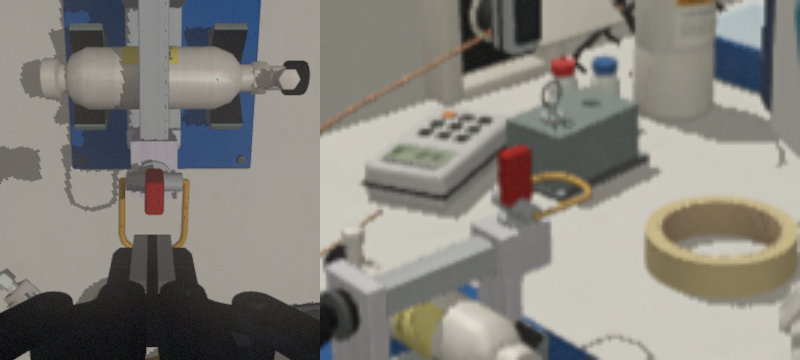

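```bash
cat > g.py <<'E'
from h import *
movel(W(-.0058,-.0567,.146),QC,speed=.15)
f0=np.array(read_ft_force())
for z in (.142,.139,.136,.133,.130):
    movel(W(-.0058,-.0567,z),QC,speed=.06);F=np.array(read_ft_force())-f0
    print(z,round(read_eef_pos()[2],4),F.round(1))
    if F[2]>14: break
movel(W(-.0058,-.0567,.16),speed=.2)
t=.4
z3=np.array([0,0,1.]);Y3=np.r_[Y,0];X3=np.r_[X,0]
d=-np.cos(t)*z3+np.sin(t)*Y3;xa=np.cos(t)*Y3+np.sin(t)*z3
M=np.column_stack([xa,np.cross(d,xa),d]);q=list(R.from_matrix(M).as_quat())
H=np.array(W(-.0058,-.0567,.088))
def tcp(th,lift=0):
    w=H-Y3*.046*np.cos(th)-z3*.046*np.sin(th)
    return list(w-d*(.002+lift+.019)-xa*.003)
move_ptp(tcp(0,.04),q)
movel(tcp(0,.005),q,speed=.15);f0=np.array(read_ft_force())
for th in np.r_[.1:1.0:.1]:
    movel(tcp(th,-.001),q,speed=.08);F=np.array(read_ft_force())-f0
    p=np.array(read_eef_pos());print(round(th,2),F.round(1),(cxy(p)-cxy(tcp(th,-.001))).round(4),round(p[2]-tcp(th,-.001)[2],4))
    if np.linalg.norm(F)>15: break
snap('side','s4.png');print(read_time_s())
cv2.imwrite('pics/v7.png',cv2.resize(cv2.imread('pics/s4.png')[170:330,240:420],None,fx=3,fy=3))
E
python3 g.py
```

```text
0.142 0.1426 [-0.1  0.4 -0.5]
0.139 0.1404 [-1.  -0.9  5.6]
0.136 0.1393 [-3.3 -1.1 15.4]
0.1 [0.8 0.1 1.5] [ 0.0006 -0.0006] 0.0003
0.2 [ 0.7 -0.6  0.2] [ 0.0002 -0.0005] 0.0
0.3 [ 0.9 -0.4 -0.3] [-0.0003  0.0003] -0.0003
0.4 [ 0.2  0.1 -0.2] [-0.0004  0.0006] -0.0004
0.5 [ 0.4  0.6 -0.7] [-0.0003  0.0006] -0.0004
0.6 [ 0.4 -0.3 -0.6] [-0.0003  0.0005] -0.0004
0.7 [-0.   2.2 -1.8] [-0.0003  0.0005] -0.0004
0.8 [ 0.5  0.3 -0.6] [-0.0003  0.0005] -0.0004
0.9 [ 1.3 -0.2 -0.5] [-0.0002  0.0005] -0.0003
38.2083
```

View pics/v7.png

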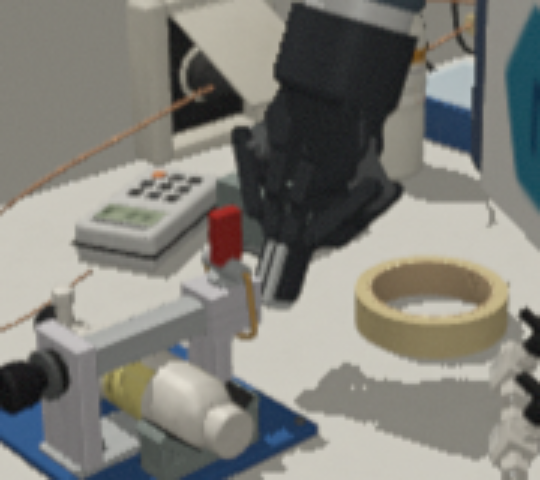

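```bash
cat > i.py <<'E'
from h import *
p=np.array(read_eef_pos());M=R.from_quat(read_tcp_rot()).as_matrix()
movel(list(p-M[:,2]*.10),speed=.2)
pause(.3)
snap('side','s5.png');snap('scene','s6.png');r=tip_of('side','ring_far');s=tip_of('scene','ring_far');print(r[:2],s[:2])
for th in(1.45,1.0,.7): print(th,[proj(c,W(-.0058,-.0567-.046*np.cos(th),.088-.046*np.sin(th))).round(1) for c in('side','scene')])
print(read_time_s())
cv2.imwrite('pics/v8.png',np.hstack([cv2.resize(cv2.imread('pics/s5.png')[200:320,250:380],None,fx=3,fy=3),cv2.resize(cv2.imread('pics/s6.png')[200:320,280:410],None,fx=3,fy=3)]))
E
python3 i.py
```

```text
[{'at': [317.6, 280.9], 'confidence': 0.62}] [{'at': [344.0, 286.8], 'confidence': 0.68}, {'at': [283.3, 226.9], 'confidence': 0.25}]
1.45 [array([319. , 280.2]), array([350. , 283.8])]
1.0 [array([327.4, 273.2]), array([351.6, 274.8])]
0.7 [array([331.8, 266.7]), array([352.5, 267.5])]
39.3583
```

View pics/v8.png

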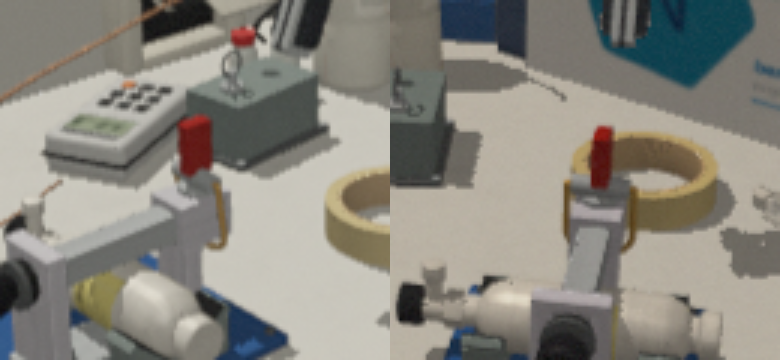

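```bash
python3 -c "
from bench import *
print(read_ft_force());sign_off();print(read_time_s())"
```

```text
[-0.70375925  0.22056147  0.21732179]
the job is handed in; nothing more can be done
the job is handed in; nothing more can be done
```

The job is done and handed in, with the robot's clock at about 39 s.

- **Bar:** I pressed the knob in to its stop with about 13 N, and the knob stopped moving over the last few steps.
- **Pin:** I pulled it from the block and fed it down with its ring pointing out past the socket's free end. It needed about 19 N to wedge through and reached 22 N as the head bottomed.
- **Head home:** Pressing 15 N on the tab made contact within about 1 mm of the expected seated height. In the pictures the head sits flat on the socket.
- **Ring:** I swung it down with the closed fingertips and it snapped shut. The side camera saw its far end at (318, 281); the fully shut position should be at (319, 280). The scene camera's network was about 7 pixels off, but the picture shows the legs hanging on both sides of the socket.
- **Other checks that disagreed:** While the pin was in the grip, the network put its origin about 1 cm lower than expected, so I measured its tip by eye in two views instead. Several ring-end reports from the network were plainly wrong and I ignored them. The wrist force hardly rose while I swung the ring, so I judged that it shut from the pictures.
- **Other things on the bench:** None looks moved in the views I took, though the last picture was a crop that does not show all of them. The robot was clear of everything at the end.

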